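# Set the pebble shaker's dial fully open and stand it by the planter

## Robot

A 7-joint arm with a two-finger parallel gripper is mounted at the origin on the work surface. World frame = base frame: x ahead of the robot, y to its left, z up, the work surface at z = 0. Lengths are in m, angles in rad, forces in N, time in s.
With the tool pointing down it reaches from about 0.425 to 1.025 m from the base axis. Payload 3.6 kg.
Tool frame: the origin (TCP) lies at the very end of the fingers, on their centre line; the grasp point (between the pads) lies 19 mm behind it (grip_depth is the distance from the TCP to the grasp point, in m); z points along the fingers, y is the line along which they close (so a half turn about z gives the same grasp; the last joint's range is limited). The gripper opens to 85 mm and grips with 20 to 120 N. Pads are 22 mm wide; open, the fingers measure 114 mm over their backs; the gripper's body (76 mm by 85 mm) begins 54 mm behind the grasp point. The pads swing forward as they close: fully open they stand 13 mm farther back than shut.
Start: joints at [1.038, 0.591, 0.048, 1.609, -0.033, 0.943, -0.034], TCP at [0.309, -0.656, 0.231] pointing down, gripper open.
Joint ranges: [-2.69, 2.69], [-0.47, 2.24], [-1.27, 1.36], [0.19, 2.51], [-1.53, 4.68], [0.08, 2.07], [-3.09, 3.09]. Speed limits (rad/s): [2.57, 2.57, 3.14, 3.14, 3.14, 3.14, 3.14].

## Interface

Orientations are given as a unit quaternion [x, y, z, w].
In Python, from plant import sense, camera, hand_in, grip_depth gives the robot as it stands.
- The arm moves only by the shell command python3 -m inch 'ROWS' [FORCE]. ROWS is JSON, a list of rows, each a list of 3 entries, a list of its own where there are three numbers: the shift along the world's x, y, z in m, then the turn, a rotation vector about the world's x, y, z in rad, then the finger opening in m, from 0 to 0.0854. In form: [[[dx, dy, dz], [ax, ay, az], gripper], ...]. A call has 1 to 12 rows; each row is the pose to reach, as a shift and turn from the pose commanded when the call began; what a row does not reach only later rows make up. A row lasts 1/8 s, in which the tool goes at most 62.5 mm and 10.7 degrees, less where a joint would pass 70% of its speed; a pose out of reach is approached as far as the arm can. A call with a gripper value outside its range is refused whole. The fingers move at their own pace and stop on an object; FORCE is the grip in N (left out, the last holds). Time passes only in rows, so rows that repeat a pose let the fingers close. It gives the time, the measured TCP pose, the force, the opening and the grip force at its end, in the units of the state.
- sense(): the state, without advancing time (a new reading comes with each control period).
- camera(name): name is "scene" or "top"; returns a dict with "color" (384x512x3 uint8, red, green, blue), "intrinsics" (3x3 intrinsics, pixels), "k1" (the pictures are not rectified: a ray, as slopes to the right and down, at radius r is drawn at 1 + k1 r^2 times it, then the intrinsics apply), "world_from_camera" (4x4, takes a point from camera to world coordinates). Camera axes: x right, y down, z forward; pixel columns grow to the right and rows downward; lengths in m; the calibration is good to about 2 mm. A picture is of the moment at which its call begins. There is no depth.
- hand_in(): hands the job in; it is judged then, once.
The state is a dict: "time_s": time; "joints": joint angles; "qd": joint speeds; "joint_efforts": joint torques, N m; "ee_pos": TCP position; "eef_rot": TCP orientation; "wrist_force": force on the tool from outside, world axes, zero at the start; "moment": the same for the moment, N m; "opening": finger opening in m; "grasp_force": force on a finger pad.
Only numpy, scipy, OpenCV 4.12 (cv2) and the standard library are available. Lean on these libraries where they do the work, as an engineer would, in place of code of your own. Each camera call takes 0.05 s, during which the arm holds its last target. There are 200 camera calls.

## Task

Turn the dial on the lid of the pebble shaker (the glass jar with a bar-handled dial and a spout lip) until the largest of its three openings stands at the spout. Do this while the shaker is still on the table; then lift it upright by the bar, clear of the other jars, and set it down gently in the free half of the stone tray, beside the planter, ready for shaking pebbles out. Do not disturb the planter.

Things in the scene. Friction and masses are not known exactly. Their poses are not given: they have to be found in the camera images.
- shaker: Pebble shaker: loose glass jar 70 mm wide, 85 tall, 0.5 kg; metal collar 74 mm wide to 97 mm height, with a spout lip 20 mm wide that juts to 53 mm from the axis at 88-96 mm. Dial disc on it, 64 mm wide, top at 102 mm; on that a brass bar, 12 mm thick, 44 long, 102-129 mm high, centred: pinch it across its thickness. Other jars have no bar or spout. Origin: centre of underside, x to the lip, z up.
- dial (a joint): Dial angle about shaker z, rad, counter-clockwise from above. 0: largest opening (black round, 18 mm, 21 mm from axis) exactly at the lip. Medium one (10 mm) is 120 deg counter-clockwise of it, small (5 mm) 120 clockwise. Bar thickness points along the largest opening: shaker yaw + q. Starts 0.6 to 1.35; stops at -0.8, 2.0; stays put; 0.02 N m friction, too little to turn the jar on the table.
- tray: Fixed rectangular stone tray, 170 mm along its x, 280 along its y. Origin: centre of underside. Floor 12 mm above it; rims 10 mm wide, 22 mm high; floor inside 150 by 260 mm. The planter stands in its +y half; the -y half is free, its middle at y = -65 mm. The other jars that may stand between it and the shaker are up to 107 mm tall: carry the shaker over them.
- planter: White open flowerpot, 68 mm wide at the foot, 92 at the rim, 75 tall, 0.5 kg, loose, on the tray floor about 65 mm from the tray's centre along +y. Origin: centre of underside.
Mind the look-alikes: they are no part of the job. What is shaped like the planter but blue or purple is not meant.

How it is judged:
By the outcome, as a careful person would: the job done as asked, in the order asked, and still so for the second after the job is handed in, with the robot touching nothing.
It also fails if it takes over 50 s, if anything falls off the work surface, if the arm or the gripper's body presses on something with over 40 N, if the wrist force passes 120 N, or if a joint passes its speed limit or range.

## Working session

There is one attempt and no reset: what is moved stays moved. The work goes in short steps, Python scripts to look and compute and a shell command to move; the robot and the scene stay as the last step left them, time stands still between calls to the robot, and variables do not carry over. Pictures are saved under pics/ and viewed, at most 10 in all, crops included, and the job is handed in when it is done.

```bash
mkdir -p pics; cat > h.py <<'E'
import numpy as np, cv2
from plant import sense, camera, hand_in, grip_depth
def grab(n):
    c=camera(n); cv2.imwrite(f'pics/raw_{n}.png',c['color'][:,:,::-1]); np.savez(f'pics/{n}.npz',**c); return c
def ray(c,uv):
    K=np.array(c['intrinsics']);T=np.array(c['world_from_camera'])
    d=np.array([float(c['k1']),0,0,0])
    p=cv2.undistortPoints(np.array([[uv]],float),K,d)[0,0]
    return T[:3,3],T[:3,:3]@np.array([p[0],p[1],1])
def onz(c,uv,z):
    o,d=ray(c,uv); return o+d*(z-o[2])/d[2]
def proj(c,P):
    K=np.array(c['intrinsics']);T=np.array(c['world_from_camera'])
    q=T[:3,:3].T@(np.array(P,float)-T[:3,3]); s=q[:2]/q[2]; s=s*(1+float(c['k1'])*(s@s))
    return K[:2,:2]@s+K[:2,2]
E
python3 - <<'E'
from h import *
for n in('top','scene'):
    c=grab(n); print(n,c['k1'],np.round(c['intrinsics'],1).tolist(),np.round(c['world_from_camera'],3).tolist())
a=[cv2.imread(f'pics/raw_{n}.png') for n in('top','scene')]
for n,i in zip(('top','scene'),a): cv2.imwrite(f'pics/a_{n}.png',cv2.resize(i,None,fx=1.5,fy=1.5,interpolation=cv2.INTER_CUBIC))
s=sense();print(s['time_s'],s['ee_pos'],s['eef_rot'],s['opening'],grip_depth)
E
```

```text
top -0.16181587616493273 [[474.5, 0.0, 252.8], [0.0, 474.5, 183.7], [0.0, 0.0, 1.0]] [[0.0, -0.991, 0.132, 0.393], [-1.0, 0.003, 0.024, 0.051], [-0.024, -0.132, -0.991, 1.429], [0.0, 0.0, 0.0, 1.0]]
scene 0.030691801077094 [[351.1, 0.0, 253.5], [0.0, 351.1, 192.5], [0.0, 0.0, 1.0]] [[-0.625, 0.551, -0.553, 1.166], [0.781, 0.45, -0.434, 0.546], [0.009, -0.703, -0.711, 0.8], [0.0, 0.0, 0.0, 1.0]]
0.1 [ 0.30835642 -0.65532942  0.23023615] [ 9.75910028e-01  2.18170946e-01 -2.94197653e-04 -9.84238596e-04] 0.08529758347659287 0.0187
```

View pics/a_top.png

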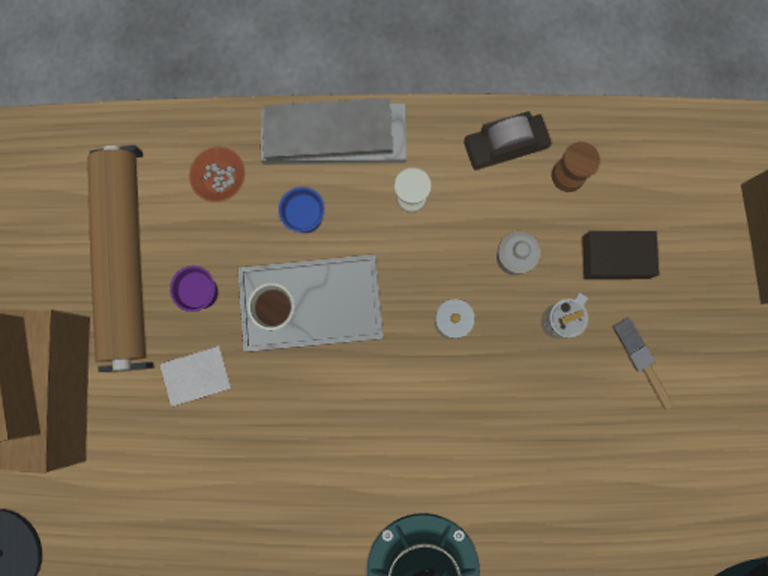

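View pics/a_scene.png

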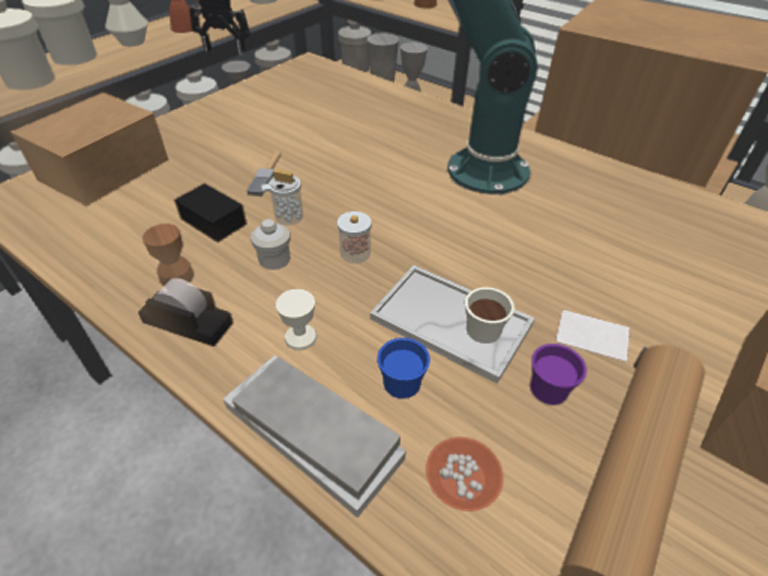

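In the top view (1.5x) the candidates are the jar with the bar and lip at (568,318), the jar with the orange knob at (455,319) and the grey knobbed jar at (518,252). Only the first has a bar and spout, so it is the shaker. The tray is at (311,303), with the white planter at (272,307) in its left half. The blue (302,210) and purple (194,288) pots are decoys.

```bash
python3 - <<'E'
from h import *
c=dict(np.load('pics/top.npz')); im=c['color']
x0,y0=345,180; cr=im[y0:y0+60,x0:x0+65,::-1]
cv2.imwrite('pics/b_top.png',cv2.resize(cr,None,fx=9,fy=9,interpolation=cv2.INTER_NEAREST))
hsv=cv2.cvtColor(im,cv2.COLOR_RGB2HSV)
m=np.zeros(im.shape[:2],bool);m[195:225,360:395]=1
# brass
b=(m&(hsv[...,1]>120)&(hsv[...,2]>120)); ys,xs=np.nonzero(b)
print('brass',len(xs),xs.mean() if len(xs) else 0,ys.mean() if len(xs) else 0)
P=np.array([onz(c,(x,y),.129)[:2] for x,y in zip(xs,ys)])
if len(P):
  w,v=np.linalg.eigh(np.cov(P.T)); print(P.mean(0),np.sqrt(w)*12**.5,v[:,1],'long axis deg',np.degrees(np.arctan2(v[1,1],v[0,1])))
# tray corners guess
for uv in [(240/1.5,267/1.5),(375/1.5,256/1.5),(381/1.5,338/1.5),(245/1.5,350/1.5)]: print('tray',onz(c,uv,.022).round(4))
print('planter', onz(c,(272/1.5,307/1.5),.087).round(3))
E
```

```text
brass 45 381.46666666666664 210.73333333333332
[ 0.48978682 -0.27306173] [0.0089068  0.04050214] [-0.33055049  0.94378831] long axis deg 109.30219149022712
tray [0.5987 0.3664 0.022 ]
tray [0.6199 0.0934 0.022 ]
tray [0.456  0.0814 0.022 ]
tray [0.4316 0.3523 0.022 ]
planter [0.512 0.288 0.087]
```

View pics/b_top.png

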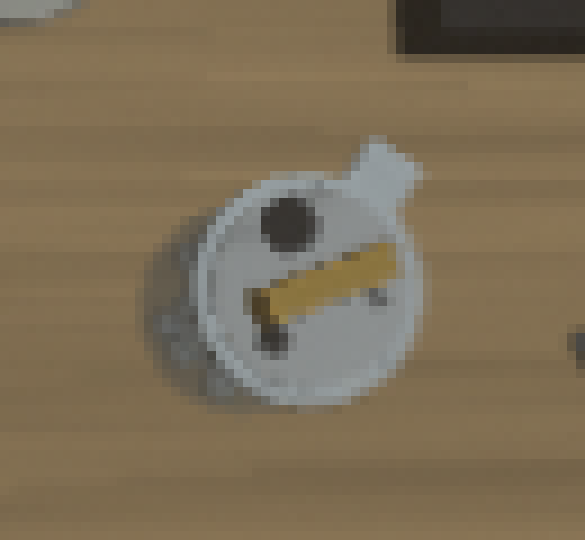

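The crop confirms the shaker: bar at (330,284), large opening at (289,223), medium (274,340), small (377,298), lip tip centred at about (399,157), and collar centre at about (310,288).

```bash
python3 - <<'E'
from h import *
c=dict(np.load('pics/top.npz')); im=c['color'].astype(int)
f=lambda X,Y,z:onz(c,(345+X/9-.5,180+Y/9-.5),z)[:2]
col=f(310,288.5,.097); 
big=f(289,223,.102);med=f(274,340,.102);sm=f(377,298,.102)
# lip+collar mask: bluish light
m=((im[...,2]>im[...,0]-2)&(im[...,2]>110)).astype(np.uint8); m[:190]=0;m[228:]=0;m[:,:364]=0;m[:,395:]=0
n,l,st,_=cv2.connectedComponentsWithStats(m); k=1+st[1:,4].argmax(); cn,_=cv2.findContours((l==k).astype(np.uint8),0,1)
h=cv2.convexHull(max(cn,key=cv2.contourArea))[:,0]
Q=np.array([onz(c,p,.096)[:2] for p in np.argwhere((l==k)).astype(float)[:,::-1]])
ang=lambda d:np.degrees(np.arctan2(d[1],d[0]))
print('collar',col,'r',f(423,288,.097)-f(197,288,.097),f(310,172,.097)-f(310,405,.097))
d=Q-col; r=np.hypot(*d.T); L=Q[r>.040]; print('lip n',len(L),L.mean(0),'yaw',ang(L.mean(0)-col),'rmax',r.max())
print('lip hand',ang(f(399,157,.096)-col),np.hypot(*(f(399,157,.096)-col)))
for n,p in(('big',big),('med',med),('sm',sm)): print(n,ang(p-col),np.hypot(*(p-col)))
print('bar at z', f(330,284,.129))
# bar through cv2 minAreaRect incl. subpixel mask
s=dict(np.load('pics/scene.npz'))
g=s['color'];cv2.imwrite('pics/b_scene.png',cv2.resize(g[105:160,160:220,::-1],None,fx=9,fy=9,interpolation=cv2.INTER_CUBIC))
E
```

```text
collar [ 0.48988268 -0.27368327] r [-0.00049452 -0.07228735] [ 0.07336875 -0.00218244]
lip n 26 [ 0.52718114 -0.29964087] yaw -34.83570611641144 rmax 0.05147945208005611
lip hand -36.04031056767971 0.05132597354173222
big 19.796238659084587 0.021525922122404433
med 141.33252283666639 0.021018806091875536
sm -99.8778977290317 0.020376428939474847
bar at z [ 0.48889826 -0.27217615]
```

View pics/b_scene.png

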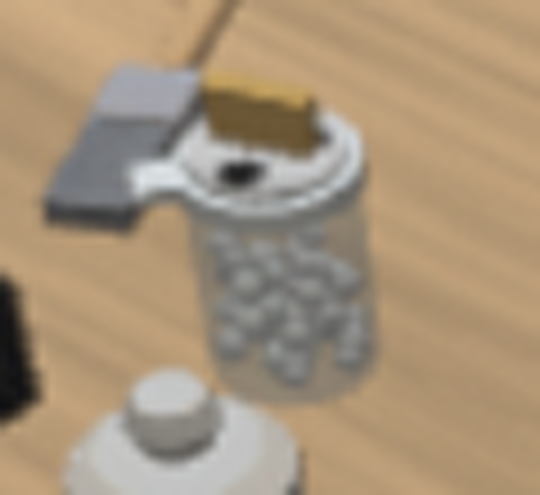

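Everything agrees: axis about (0.490, -0.273), lip yaw about -35.3°, bar thickness direction about 20°. So q is about 0.96 rad, which falls within the given start range. I'll move above the shaker with the fingers closing along 20°.

```bash
python3 -m inch '[[[0.06,0.127,0],[0,0,0.18],0.085],[[0.12,0.254,0],[0,0,0.36],0.085],[[0.181,0.382,0],[0,0,0.54],0.085],[[0.181,0.382,0],[0,0,0.9],0.06],[[0.181,0.382,0],[0,0,1.2],0.05],[[0.181,0.382,0],[0,0,1.48],0.05],[[0.181,0.382,0],[0,0,1.48],0.05],[[0.181,0.382,0],[0,0,1.48],0.05],[[0.181,0.382,0],[0,0,1.48],0.05],[[0.181,0.382,0],[0,0,1.48],0.05],[[0.181,0.382,0],[0,0,1.48],0.05],[[0.181,0.382,0],[0,0,1.48],0.05]]' 25
python3 - <<'E'
from h import *
from scipy.spatial.transform import Rotation as R
s=sense();M=R.from_quat(s['eef_rot']).as_matrix();print(s['ee_pos'],np.degrees(np.arctan2(M[1,1],M[0,1])),M[:,2],s['joints'],s['opening'])
E
```

```text
time_s: 1.6
ee_pos: [0.4894, -0.2745, 0.2313]
eef_rot: [0.574, 0.819, -0.0, 0.0]
wrist_force: [-0.2, 0.5, -0.6]
opening: 0.05
grasp_force: 0.0
[ 0.48942198 -0.27454091  0.23127124] 19.894769269733846 [-1.35834199e-04 -2.31269165e-04 -9.99999964e-01] [ 0.72276264  0.40913723 -0.38648271  1.969363    0.21063831  0.80154179
  0.56500798] 0.0500119153549018
```

```bash
python3 -m inch '[[[0,0.001,-0.04],[0,0,0],0.05],[[0,0.001,-0.08],[0,0,0],0.05],[[0,0.001,-0.1],[0,0,0],0.05],[[0,0.001,-0.115],[0,0,0],0.05],[[0,0.001,-0.123],[0,0,0],0.05],[[0,0.001,-0.123],[0,0,0],0.05],[[0,0.001,-0.123],[0,0,0],0.03],[[0,0.001,-0.123],[0,0,0],0.02],[[0,0.001,-0.123],[0,0,0],0.01],[[0,0.001,-0.123],[0,0,0],0.005],[[0,0.001,-0.123],[0,0,0],0.005],[[0,0.001,-0.123],[0,0,0],0.005]]' 25
python3 -m inch '[[[0,0,0],[0,0,0],0.005],[[0,0,0],[0,0,0],0.005],[[0,0,0],[0,0,0],0.005]]'
```

```text
time_s: 3.1
ee_pos: [0.4896, -0.2734, 0.1089]
eef_rot: [0.574, 0.819, -0.0, 0.0]
wrist_force: [-1.8, -0.4, 6.4]
opening: 0.0114
grasp_force: 27.1
time_s: 3.48
ee_pos: [0.4896, -0.2734, 0.1089]
eef_rot: [0.574, 0.819, -0.0, 0.0]
wrist_force: [-2.2, -1.2, 6.0]
opening: 0.0113
grasp_force: 27.1
```

Bar gripped (opening 11 mm). I'll turn the dial by -0.96 rad about its axis.

```bash
python3 -m inch '[[[0,0,0],[0,0,-0.1],0.005],[[0,0,0],[0,0,-0.2],0.005],[[0,0,0],[0,0,-0.3],0.005],[[0,0,0],[0,0,-0.4],0.005],[[0,0,0],[0,0,-0.5],0.005],[[0,0,0],[0,0,-0.6],0.005],[[0,0,0],[0,0,-0.7],0.005],[[0,0,0],[0,0,-0.8],0.005],[[0,0,0],[0,0,-0.88],0.005],[[0,0,0],[0,0,-0.96],0.005],[[0,0,0],[0,0,-0.96],0.005],[[0,0,0],[0,0,-0.96],0.005]]'
python3 - <<'E'
from h import *
from scipy.spatial.transform import Rotation as R
s=sense();M=R.from_quat(s['eef_rot']).as_matrix();print(s['ee_pos'],np.degrees(np.arctan2(M[1,1],M[0,1])),s['moment'],s['wrist_force'],s['joints'])
E
```

```text
time_s: 4.97
ee_pos: [0.4904, -0.2735, 0.1089]
eef_rot: [0.887, 0.462, 0.0, 0.001]
wrist_force: [-1.1, -0.4, 6.1]
opening: 0.0115
grasp_force: 27.1
[ 0.49037993 -0.27350723  0.1088913 ] -34.92529728262026 [-0.16746784  0.13699744  0.03366904] [-1.10718523 -0.44240606  6.05913175] [ 0.46041606  0.56074785 -0.0444678   2.06785063  0.04882843  0.51212121
 -0.22933897]
```

```bash
python3 -m inch '[[[0,0,0],[0,0,0],0.02],[[0,0,0],[0,0,0],0.035],[[0,0,0],[0,0,0],0.045],[[0,0,0],[0,0,0],0.045],[[0,0,0.03],[0,0,0],0.045],[[0,0,0.09],[0,0,0],0.045],[[0,0,0.14],[0,0,0],0.045],[[0,-0.06,0.14],[0,0,0],0.045],[[0,-0.12,0.14],[0,0,0],0.045],[[0,-0.18,0.14],[0,0,0],0.045],[[0,-0.22,0.14],[0,0,0],0.045],[[0,-0.22,0.14],[0,0,0],0.045]]'
python3 - <<'E'
from h import *
c=grab('top');s=grab('scene')
a=cv2.resize(c['color'][180:240,345:410,::-1],None,fx=9,fy=9,interpolation=cv2.INTER_NEAREST)
cv2.imwrite('pics/c.png',a)
E
```

```text
time_s: 6.48
ee_pos: [0.4874, -0.4978, 0.2477]
eef_rot: [0.888, 0.459, -0.001, 0.001]
wrist_force: [-0.1, 0.3, -0.1]
opening: 0.0451
grasp_force: 0.0
```

View pics/c.png

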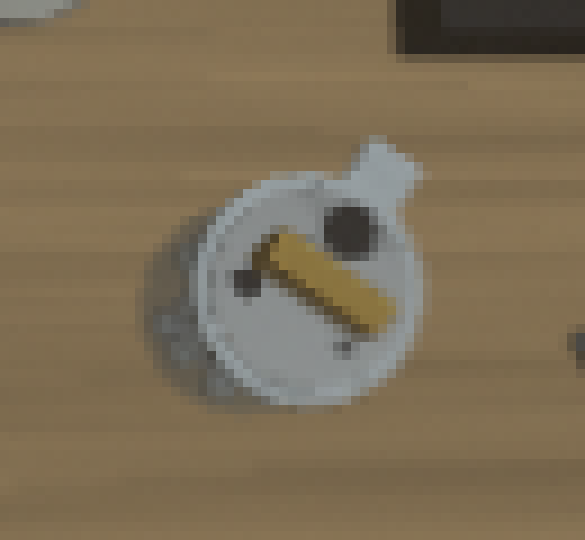

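The large opening (351,232) now stands at the lip (399,157), with the medium at (247,283) and the small at (346,346). The jar has not moved. Next I'll quantify the dial angle and locate the tray, planter and jars.

```bash
python3 - <<'E'
from h import *
c=dict(np.load('pics/top.npz')); im=c['color']
f=lambda X,Y,z:onz(c,(345+X/9-.5,180+Y/9-.5),z)[:2]
ang=lambda d:np.degrees(np.arctan2(d[1],d[0]))
col=f(310,288.5,.097)
for X,Y,o in((351,232,0),(247,283,-120),(346,346,120)): d=f(X,Y,.102)-col; print('open',(ang(d)+o+180)%360-180,np.hypot(*d))
# lip: side edges midline: two tip corners & two root corners
tip=(f(376,137,.096)+f(423,176,.096))/2; print('lip corners',np.hypot(*(f(376,137,.096)-f(423,176,.096))),ang(tip-col),np.hypot(*(tip-col)))
e=f(423,176,.096)-f(376,137,.096); print('lip edge normal',ang([-e[1],e[0]]),ang([e[1],-e[0]]))
hsv=cv2.cvtColor(im,cv2.COLOR_RGB2HSV)
# tray: low saturation, region
m=((hsv[...,1]<40)&(hsv[...,2]>100)).astype(np.uint8); m[:165]=0;m[240:]=0;m[:,:155]=0;m[:,258:]=0
m=cv2.morphologyEx(m,cv2.MORPH_OPEN,np.ones((3,3),np.uint8))
cn,_=cv2.findContours(m,0,2);k=max(cn,key=cv2.contourArea); H=cv2.convexHull(k)[:,0]
P=np.array([onz(c,p,.022)[:2] for p in H.astype(float)],np.float32); r=cv2.minAreaRect(P); print('tray rect',r)
B=cv2.boxPoints(r);print(B)
# planter rim: saturation-bounded
s=hsv[205-22:205+22,181-22:181+22]
soil=((hsv[...,1]>70)&(hsv[...,2]<90)).astype(np.uint8); z=np.zeros_like(soil); z[183:230,160:205]=soil[183:230,160:205]
ys,xs=np.nonzero(z); print('soil',len(xs),xs.mean(),ys.mean(),onz(c,(xs.mean(),ys.mean()),.075))
for n,uv,zz in(('jar orange',(455/1.5,319/1.5),.1),('grey',(518/1.5,252/1.5),.1)): print(n,onz(c,uv,zz))
E
```

```text
open -35.66468009644868 0.02129868950901444
open -34.031014389530526 0.021261030372103012
open -32.233584528125476 0.020867120864012455
lip corners 0.019304620639234726 -36.08890583328048 0.051554015941338606
lip edge normal -40.22705031585483 139.7729496841452
tray rect ((0.5271707773208618, 0.22510293126106262), (0.1696723997592926, 0.27928394079208374), 5.408966064453125)
[[0.42954913 0.3561261 ]
 [0.45587555 0.07808575]
 [0.62479246 0.09407976]
 [0.59846604 0.3721201 ]]
soil 426 181.27464788732394 204.593896713615 [0.51314724 0.29012582 0.075     ]
jar orange [ 0.48765956 -0.05867007  0.1       ]
grey [ 0.6142799  -0.18018396  0.1       ]
```

The dial is within about 1° of the lip; I'll take out the last ~0.8° on regrasp. The tray is 170x279 mm as expected, yaw 5.4°, with the free-half middle at (0.533, 0.160).

```bash
python3 -m inch '[[[0,0.06,0],[0,0,0],0.045],[[0,0.12,0],[0,0,0],0.045],[[0,0.18,0],[0,0,0],0.045],[[0,0.22,0],[0,0,0],0.045],[[0,0.22,0],[0,0,0],0.045],[[0,0.22,-0.05],[0,0,0],0.045],[[0,0.22,-0.09],[0,0,0],0.045],[[0,0.22,-0.12],[0,0,0],0.045],[[0,0.22,-0.132],[0,0,0],0.045],[[0,0.22,-0.14],[0,0,0],0.045],[[0,0.22,-0.14],[0,0,0],0.045],[[0,0.22,-0.14],[0,0,0],0.025]]' 25
python3 -m inch '[[[0,0,0],[0,0,0],0.015],[[0,0,0],[0,0,0],0.005],[[0,0,0],[0,0,0],0.005],[[0,0,0],[0,0,0],0.005],[[0,0,0],[0,0,-0.015],0.005],[[0,0,0],[0,0,-0.015],0.005]]'
python3 -m inch '[[[0,0,0],[0,0,0],0.005],[[0,0,0],[0,0,0],0.005],[[0,0,0],[0,0,0],0.005],[[0,0,0.01],[0,0,0],0.005],[[0,0,0.02],[0,0,0],0.005],[[0,0,0.03],[0,0,0],0.005],[[0,0,0.03],[0,0,0],0.005]]' 60
```

```text
time_s: 8.07
ee_pos: [0.4904, -0.2734, 0.1093]
eef_rot: [0.887, 0.462, 0.001, 0.001]
wrist_force: [0.5, -0.5, 0.3]
opening: 0.0281
grasp_force: 0.0
time_s: 8.82
ee_pos: [0.4904, -0.2734, 0.1091]
eef_rot: [0.891, 0.455, 0.001, 0.001]
wrist_force: [0.4, -0.1, 5.9]
opening: 0.0116
grasp_force: 27.5
time_s: 9.7
ee_pos: [0.4902, -0.2732, 0.1391]
eef_rot: [0.89, 0.455, 0.001, 0.001]
wrist_force: [-0.2, -0.2, -5.3]
opening: 0.0107
grasp_force: 60.5
```

Lifted (5 N of weight). I'll go up, then carry it across.

```bash
python3 -m inch '[[[0,0,0.02],[0,0,0],0.005],[[0,0,0.05],[0,0,0],0.005],[[0,0,0.08],[0,0,0],0.005],[[0,0,0.11],[0,0,0],0.005],[[0,0,0.13],[0,0,0],0.005],[[0,0,0.13],[0,0,0],0.005],[[0.001,0.01,0.13],[0,0,0],0.005],[[0.003,0.03,0.13],[0,0,0],0.005],[[0.006,0.06,0.13],[0,0,0],0.005],[[0.009,0.09,0.13],[0,0,0],0.005],[[0.012,0.12,0.13],[0,0,0],0.005],[[0.015,0.15,0.13],[0,0,0],0.005]]'
python3 -m inch '[[[0.003,0.03,0],[0,0,0],0.005],[[0.006,0.06,0],[0,0,0],0.005],[[0.009,0.09,0],[0,0,0],0.005],[[0.012,0.12,0],[0,0,0],0.005],[[0.015,0.15,0],[0,0,0],0.005],[[0.018,0.18,0],[0,0,0],0.005],[[0.021,0.21,0],[0,0,0],0.005],[[0.024,0.24,0],[0,0,0],0.005],[[0.027,0.265,0],[0,0,0],0.005],[[0.028,0.279,0],[0,0,0],0.005],[[0.028,0.284,0],[0,0,0],0.005],[[0.028,0.284,0],[0,0,0],0.005]]'
python3 - <<'E'
from h import *
from scipy.spatial.transform import Rotation as R
s=sense();M=R.from_quat(s['eef_rot']).as_matrix();print(s['ee_pos'],np.degrees(np.arctan2(M[1,1],M[0,1])),M[:,2])
c=grab('scene');cv2.imwrite('pics/d.png',cv2.resize(c['color'][60:290,150:420,::-1],None,fx=2.4,fy=2.4,interpolation=cv2.INTER_CUBIC))
E
```

```text
time_s: 11.2
ee_pos: [0.504, -0.1198, 0.2673]
eef_rot: [0.89, 0.456, -0.001, -0.001]
wrist_force: [-0.3, -0.2, -5.4]
opening: 0.0107
grasp_force: 60.5
time_s: 12.7
ee_pos: [0.5322, 0.1605, 0.2679]
eef_rot: [0.891, 0.455, -0.001, 0.0]
wrist_force: [0.4, 1.0, -6.4]
opening: 0.0107
grasp_force: 60.5
[0.53220742 0.16046953 0.26794353] -35.874446416529906 [-9.54403101e-04 -9.15292865e-04 -9.99999126e-01]
```

View pics/d.png

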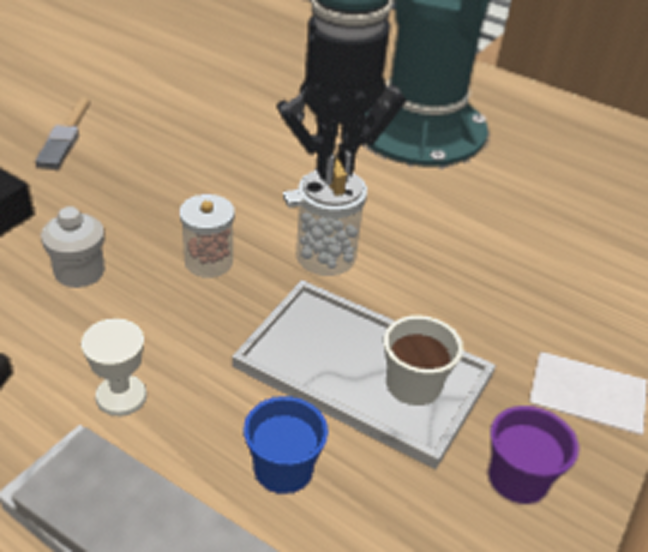

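The shaker hangs upright at (330,225), with the opening (314,187) beside the lip (292,197). The tray and planter are undisturbed. I'll lower it, expecting contact at TCP z of about 0.121.

```bash
python3 -m inch '[[[0.001,0,-0.02],[0,0,0],0.005],[[0.001,0,-0.05],[0,0,0],0.005],[[0.001,0,-0.08],[0,0,0],0.005],[[0.001,0,-0.105],[0,0,0],0.005],[[0.001,0,-0.125],[0,0,0],0.005],[[0.001,0,-0.135],[0,0,0],0.005],[[0.001,0,-0.14],[0,0,0],0.005],[[0.001,0,-0.142],[0,0,0],0.005],[[0.001,0,-0.142],[0,0,0],0.005]]'
python3 -m inch '[[[0,0,-0.001],[0,0,0],0.005],[[0,0,-0.002],[0,0,0],0.005],[[0,0,-0.003],[0,0,0],0.005],[[0,0,-0.003],[0,0,0],0.005]]'
```

```text
time_s: 13.88
ee_pos: [0.5341, 0.1611, 0.1268]
eef_rot: [0.891, 0.455, 0.001, 0.0]
wrist_force: [-0.1, -1.1, -5.6]
opening: 0.0108
grasp_force: 60.4
time_s: 14.38
ee_pos: [0.5336, 0.161, 0.1232]
eef_rot: [0.89, 0.455, -0.0, 0.0]
wrist_force: [0.5, 0.7, -5.2]
opening: 0.0104
grasp_force: 60.5
```

```bash
python3 -m inch '[[[0,0,-0.0005],[0,0,0],0.005],[[0,0,-0.001],[0,0,0],0.005],[[0,0,-0.0015],[0,0,0],0.005],[[0,0,-0.0015],[0,0,0],0.005]]'
python3 -m inch '[[[0,0,-0.0005],[0,0,0],0.005],[[0,0,-0.001],[0,0,0],0.005],[[0,0,-0.001],[0,0,0],0.005]]'
```

```text
time_s: 14.88
ee_pos: [0.5336, 0.161, 0.1218]
eef_rot: [0.89, 0.455, -0.0, 0.0]
wrist_force: [1.0, -0.2, -6.0]
opening: 0.0106
grasp_force: 60.5
time_s: 15.25
ee_pos: [0.5338, 0.161, 0.1213]
eef_rot: [0.89, 0.455, 0.0, 0.0]
wrist_force: [-1.1, -0.6, -0.2]
opening: 0.0103
grasp_force: 61.3
```

Contact: the weight has moved to the tray. I'll release, rise and move clear.

```bash
python3 -m inch '[[[0,0,0],[0,0,0],0.015],[[0,0,0],[0,0,0],0.025],[[0,0,0],[0,0,0],0.04],[[0,0,0],[0,0,0],0.045],[[0,0,0],[0,0,0],0.045],[[0,0,0.03],[0,0,0],0.045],[[0,0,0.09],[0,0,0],0.045],[[0,0,0.15],[0,0,0],0.045],[[0,-0.06,0.18],[0,0,0],0.045],[[0,-0.12,0.18],[0,0,0],0.045],[[0,-0.18,0.18],[0,0,0],0.045],[[0,-0.24,0.18],[0,0,0],0.045]]' 20
python3 -m inch '[[[0,-0.06,0],[0,0,0],0.045],[[0,-0.06,0],[0,0,0],0.045],[[0,-0.06,0],[0,0,0],0.045],[[0,-0.06,0],[0,0,0],0.045]]'
python3 - <<'E'
from h import *
c=grab('top');s=grab('scene')
a=cv2.resize(c['color'][160:245,150:270,::-1],None,fx=5,fy=5,interpolation=cv2.INTER_NEAREST)
cv2.imwrite('pics/e.png',a)
E
```

```text
time_s: 16.75
ee_pos: [0.5334, -0.081, 0.3011]
eef_rot: [0.89, 0.455, 0.0, 0.0]
wrist_force: [0.5, -0.4, -0.2]
opening: 0.0453
grasp_force: 0.0
time_s: 17.25
ee_pos: [0.5339, -0.1368, 0.3007]
eef_rot: [0.89, 0.457, 0.0, -0.0]
wrist_force: [-0.4, 1.2, 0.1]
opening: 0.0448
grasp_force: 0.0
```

View pics/e.png

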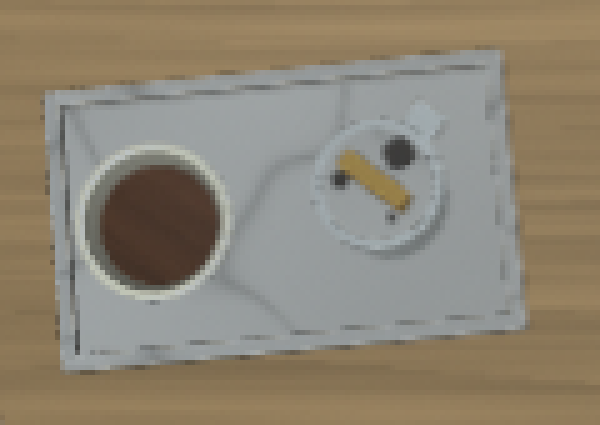

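The shaker stands upright in the free half at (378,185). The opening (400,153) is in line with the lip (428,118), and the planter (153,222) is in place. One numeric check before handing in.

```bash
python3 - <<'E'
from h import *
c=dict(np.load('pics/top.npz'))
f=lambda X,Y,z:onz(c,(150+X/5-.5,160+Y/5-.5),z)[:2]
ang=lambda d:np.degrees(np.arctan2(d[1],d[0]))
col=f(378,185,.109);print(col)
for X,Y,o in((400,153,0),(340,179,-120),(392,216,120)): d=f(X,Y,.114)-col;print((ang(d)+o+180)%360-180,np.hypot(*d))
print('lip',ang(f(428,118,.108)-col)); print('planter',f(153,222,.087))
E
```

```text
[0.53285273 0.16054117]
-35.882413727480014 0.02152985870157577
-37.84226713729504 0.021120639908075656
-34.9688386668775 0.019782800914612417
lip -36.25530293660826
planter [0.51407495 0.29144116]
```

```bash
python3 -c "
from plant import hand_in; print(hand_in())"
```

```text
the job is handed in; nothing more can be done
None
```

The job is handed in: the dial's largest opening stands at the spout (about 0.4° off by camera), and the shaker stands upright in the free half of the tray beside the planter, which did not move measurably; about 17 s used, verdict not shown.

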